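# Tamp the pebble drainage layer level in a rearing tank

## Robot

A 6-joint arm with a two-finger parallel gripper is mounted at the origin on the work surface. World frame = base frame: x ahead of the robot, y to its left, z up, the work surface at z = 0. Lengths are in m, angles in degrees, forces in N, time in s.
With the tool pointing down it reaches from about 0.25 to 0.725 m from the base axis. Payload 9.7 kg.
Tool frame: the origin (TCP) lies midway between the tips of the shut fingers; the grasp point (between the pads) lies 19 mm behind it; z points along the fingers, x is the direction in which the jaws open and shut, and the axes are right-handed (so a half turn about z gives the same grasp; the last joint's range is limited). The gripper opens to 85 mm and grips with 20 to 120 N. Pads are 22 mm wide; open, the fingers measure 114 mm over their backs; the gripper's body (76 mm by 85 mm) begins 54 mm behind the grasp point. The pads swing forward as they close: fully open they stand 13 mm farther back than shut.
Start: joints at [-67.895, 4.979, 10.078, 95.1, 0, 90], TCP at [0.207, -0.51, 0.231] pointing down, gripper open.
Joint ranges: [-179.16, 179.16], [-48.56, 103.87], [-65.8, 70.77], [-126.05, 130.52], [-82.76, 87.17], [-180, 180]. Speed limits (degrees/s): [127.2, 127.2, 147.25, 180, 180, 180].

## Interface

Orientations are given as [roll, pitch, yaw] about the fixed x, y, z axes, in that order (R = Rz(yaw) Ry(pitch) Rx(roll)).
In Python, from workcell import sensors, camera, get_calibration, bot, recognise, place_of gives the robot as it stands. The module is installed in compiled form; this text tells all that it offers.
- The arm moves only by the tool send_rows, never from a script. Its argument "plan" is a list of rows, each a list of 3 entries, a list of its own where there are three numbers: the shift along the tool's x, y, z normalised to -1 to 1, where 1 is 0.3 m, then the turn, a rotation vector about the tool's x, y, z normalised to -1 to 1, where 1 is pi rad, then the closure, from -1 (fully open) to 1 (shut). In form: [[[x, y, z], [rx, ry, rz], claw], ...]. A call has 1 to 10 rows; each row is the pose to reach, as a shift and turn from the pose commanded when the call began, along the tool's axes at that moment, turning the shorter way round; what a row does not reach only later rows make up. A row lasts 1/10 s, in which the tool goes at most 50 mm and 8.59 degrees, less where a joint would pass 70% of its speed; a pose out of reach is approached as far as the arm can. A call with a number of a shift or a turn outside -1 to 1 is refused whole. A call with a gripper value outside its range is refused whole. The fingers move at their own pace and stop on an object; "force" is the grip in N (left out, the last holds). Time passes only in rows, so rows that repeat a pose let the fingers close. It gives the time, the measured TCP pose, the force and the opening at its end, in the units of the state.
- sensors.get_obs(): the state, without advancing time (a new reading comes with each control period).
- camera(name): name is "side" or "top"; returns the picture (384x512x3 uint8, blue, green, red); there is no depth.
- get_calibration(name): a dict with "fx", "fy", "cx", "cy" (pixels), "R" (3x3) and "t" (3): a world point X has camera coordinates R X + t. Camera axes: x right, y down, z forward; pixel columns grow to the right and rows downward; lengths in m; the calibration is good to about 2 mm. A picture is of the moment at which its call begins. get_calibration takes no time and is no camera call.
- bot.job_done(): hands the job in, once; it reports no verdict.
Trained networks look in the newest picture that a camera, given by its name, has taken for a name from the list of things; names that differ only in an ending like _2 or _b are one class to them, and where a whole thing is asked for, a point or a joint stands for the part that bears it (a point fixed in the world has none). Each returns a list of dicts, best first, with "p" (0 to 1); they miss things now and then, are a little off and sometimes report something else, mostly with a low value. They report only what shows in the picture. A call takes as long as a camera call. They do not tell look-alikes from the thing itself.
- recognise(label, camera): "point" ([column, row] in pixels, amid what is visible of it).
- place_of(label, camera): "point" ([column, row] in pixels: a listed point, or the origin of a listed thing).
The state is a dict: "time": time; "q": joint angles; "qd": joint speeds; "joint_efforts": joint torques, N m; "ee_pos": TCP position; "tcp_rot": TCP orientation; "wrist_force": force on the tool from outside, world axes, zero at the start; "torque": the same for the moment, N m; "opening": finger opening in m.
Only numpy, scipy, OpenCV 4.12 (cv2) and the standard library are available. Lean on these libraries where they do the work, as an engineer would, in place of code of your own. Each camera call takes 0.05 s, during which the arm holds its last target. There are 200 camera calls.

## Task

Take the flat tamper by its wooden handle and tamp the heaped river pebbles in the clear tank down into one level layer, none riding on others: first press the yellow-marked end, then the other end, each with a steady, firm push of about one and a half kilos held for a second (never over three kilos, the tank would crack). Work with the tamper's foot only, fingers off the pebbles and the tank, without shoving the tank away, spilling pebbles or disturbing the jar and the well plate; then stand the tamper upright back on the black mat and let go.

Things in the scene. Friction and masses are not known exactly. Their poses are not given: they have to be found in the camera images.
- tank: open clear plastic tank, loose on the board, 138 x 108 x 65 mm outside (x, y, z), walls and floor 4 mm, so 130 x 100 mm inside; 0.5 kg empty, 0.8 kg with pebbles. Origin: centre of its underside; x along its length towards the end marked yellow (yellow label and rim strip on the +x end), z up
- tank_marked (a point): point on the tank floor, 28 mm from the tank's middle towards the yellow-marked end: where the tamper's foot is to be centred (within 15 mm) for that end
- tank_plain (a point): the same, 28 mm towards the unmarked end
- tamper: tamper, about 0.3 kg (hidden, +-20 %): aluminium foot plate 64 (x) x 80 (y) x 12 mm, flat underside, a 34 mm square collar up to 24 mm, then an upright square wooden handle 24 x 24 mm, sides parallel to the foot's, up to 146 mm above the underside. Origin: centre of the foot's underside; z up the handle. Starts standing on the mat
- tamper_grip (a point): grip point on the handle's axis, 122 mm above the foot's underside. The foot fits in the tank with its long side (tamper y) along tank y, across the tank, with 10 mm to spare each side
- mat: black rubber mat fixed to the bench, 130 x 130 x 4 mm; origin at the centre of its underside. It may lie to the left or right of the tank
- board: white board 160 x 130 x 4 mm fixed to the navy-blue bench (bench top at height 0), the tank stands on it (all stiff: once the pebbles are down, a millimetre further adds some 15 N); origin at the centre of its underside
- jar: bystander: amber specimen jar with white lid, 52 mm wide, 75 mm tall; origin at its underside. Must stay where it is
- wellplate: bystander: clear 24-well plate, 85 x 127 x 20 mm; origin at its underside. Must stay where it is
- pebble0: smooth tumbled river pebble, grey or brown, roughly round, 26-30 mm across (sizes vary and are not told); origin at its middle, 17-20 mm above the tank's underside when it lies on the tank floor, 30-41 mm when it sits on other pebbles. 30 g, hard, slippery (friction about 0.3), slides aside under load; starts on the tank floor
- pebble1: smooth tumbled river pebble, grey or brown, roughly round, 26-30 mm across (sizes vary and are not told); origin at its middle, 17-20 mm above the tank's underside when it lies on the tank floor, 30-41 mm when it sits on other pebbles. 30 g, hard, slippery (friction about 0.3), slides aside under load; starts on the tank floor
- pebble2: smooth tumbled river pebble, grey or brown, roughly round, 26-30 mm across (sizes vary and are not told); origin at its middle, 17-20 mm above the tank's underside when it lies on the tank floor, 30-41 mm when it sits on other pebbles. 30 g, hard, slippery (friction about 0.3), slides aside under load; starts on the tank floor
- pebble3: smooth tumbled river pebble, grey or brown, roughly round, 26-30 mm across (sizes vary and are not told); origin at its middle, 17-20 mm above the tank's underside when it lies on the tank floor, 30-41 mm when it sits on other pebbles. 30 g, hard, slippery (friction about 0.3), slides aside under load; starts on the tank floor
- pebble4: smooth tumbled river pebble, grey or brown, roughly round, 26-30 mm across (sizes vary and are not told); origin at its middle, 17-20 mm above the tank's underside when it lies on the tank floor, 30-41 mm when it sits on other pebbles. 30 g, hard, slippery (friction about 0.3), slides aside under load; starts on the tank floor
- pebble5: smooth tumbled river pebble, grey or brown, roughly round, 26-30 mm across (sizes vary and are not told); origin at its middle, 17-20 mm above the tank's underside when it lies on the tank floor, 30-41 mm when it sits on other pebbles. 30 g, hard, slippery (friction about 0.3), slides aside under load; starts on the tank floor
- pebble6: smooth tumbled river pebble, grey or brown, roughly round, 26-30 mm across (sizes vary and are not told); origin at its middle, 17-20 mm above the tank's underside when it lies on the tank floor, 30-41 mm when it sits on other pebbles. 30 g, hard, slippery (friction about 0.3), slides aside under load; starts on the tank floor
- pebble7: smooth tumbled river pebble, grey or brown, roughly round, 26-30 mm across (sizes vary and are not told); origin at its middle, 17-20 mm above the tank's underside when it lies on the tank floor, 30-41 mm when it sits on other pebbles. 30 g, hard, slippery (friction about 0.3), slides aside under load; starts on the tank floor
- pebble8: smooth tumbled river pebble, grey or brown, roughly round, 26-30 mm across (sizes vary and are not told); origin at its middle, 17-20 mm above the tank's underside when it lies on the tank floor, 30-41 mm when it sits on other pebbles. 30 g, hard, slippery (friction about 0.3), slides aside under load; starts on top of the heap at the marked end
- pebble9: smooth tumbled river pebble, grey or brown, roughly round, 26-30 mm across (sizes vary and are not told); origin at its middle, 17-20 mm above the tank's underside when it lies on the tank floor, 30-41 mm when it sits on other pebbles. 30 g, hard, slippery (friction about 0.3), slides aside under load; starts on top of the heap at the marked end
There are look-alikes about, which are no part of the job. What is shaped like the pebble1 but orange is not meant. Leave any turquoise look-alike of the tamper alone.

How it is judged (in metres and radians):
On the way, in this order (a step that is already met when the one before it is completed fails the run):
1. the tamper's foot, centred within 16 mm of the marked-end point, presses the pebbles so that tank and pebbles bear on the board with over 18.5 N (a push of about 10.5 N), held 0.4 s (contact force between tank and board above 18.5 N and horizontal distance between tamper and tank_marked below 0.016 m and z of tamper in the frame of tank below 0.045 m and angle between tamper's own z axis and vertical below 0.2 rad), for 0.4 s.
2. the same at the unmarked end (contact force between tank and board above 18.5 N and horizontal distance between tamper and tank_plain below 0.016 m and z of tamper in the frame of tank below 0.045 m and angle between tamper's own z axis and vertical below 0.2 rad), for 0.4 s.
At the end, for the whole second after the job is handed in: Every pebble lies at rest inside the tank in a single layer (its middle lower than 26 mm above the tank's underside), the tank stands flat, and the tamper stands upright and at rest on the mat, centred within 45 mm of the mat's middle, released (z of pebble0 in the frame of tank between 0.01 and 0.026 m and x of pebble0 in the frame of tank between -0.066 and 0.066 m and y of pebble0 in the frame of tank between -0.051 and 0.051 m and linear speed of each of pebble0, pebble1, pebble2, pebble3, pebble4, pebble5, pebble6, pebble7, pebble8, pebble9, tamper below 0.02 m/s and z of pebble1 in the frame of tank between 0.01 and 0.026 m and x of pebble1 in the frame of tank between -0.066 and 0.066 m and y of pebble1 in the frame of tank between -0.051 and 0.051 m and z of pebble2 in the frame of tank between 0.01 and 0.026 m and x of pebble2 in the frame of tank between -0.066 and 0.066 m and y of pebble2 in the frame of tank between -0.051 and 0.051 m and z of pebble3 in the frame of tank between 0.01 and 0.026 m and x of pebble3 in the frame of tank between -0.066 and 0.066 m and y of pebble3 in the frame of tank between -0.051 and 0.051 m and z of pebble4 in the frame of tank between 0.01 and 0.026 m and x of pebble4 in the frame of tank between -0.066 and 0.066 m and y of pebble4 in the frame of tank between -0.051 and 0.051 m and z of pebble5 in the frame of tank between 0.01 and 0.026 m and x of pebble5 in the frame of tank between -0.066 and 0.066 m and y of pebble5 in the frame of tank between -0.051 and 0.051 m and z of pebble6 in the frame of tank between 0.01 and 0.026 m and x of pebble6 in the frame of tank between -0.066 and 0.066 m and y of pebble6 in the frame of tank between -0.051 and 0.051 m and z of pebble7 in the frame of tank between 0.01 and 0.026 m and x of pebble7 in the frame of tank between -0.066 and 0.066 m and y of pebble7 in the frame of tank between -0.051 and 0.051 m and z of pebble8 in the frame of tank between 0.01 and 0.026 m and x of pebble8 in the frame of tank between -0.066 and 0.066 m and y of pebble8 in the frame of tank between -0.051 and 0.051 m and z of pebble9 in the frame of tank between 0.01 and 0.026 m and x of pebble9 in the frame of tank between -0.066 and 0.066 m and y of pebble9 in the frame of tank between -0.051 and 0.051 m and horizontal distance between tamper and mat below 0.045 m and z of tamper in the frame of mat below 0.008 m and angle between tamper's own z axis and vertical below 0.06 rad and angle between tank's own z axis and vertical below 0.05 rad); the robot touches nothing.
It fails at once if tank and pebbles bear on the board with more than 42 N (a push of about 34 N) (contact force between tank and board above 42 N).
It fails at once if the fingers touch the pebbles or the tank (contact force between the fingers and pebble0 above 0.5 N or contact force between the fingers and pebble1 above 0.5 N or contact force between the fingers and pebble2 above 0.5 N or contact force between the fingers and pebble3 above 0.5 N or contact force between the fingers and pebble4 above 0.5 N or contact force between the fingers and pebble5 above 0.5 N or contact force between the fingers and pebble6 above 0.5 N or contact force between the fingers and pebble7 above 0.5 N or contact force between the fingers and pebble8 above 0.5 N or contact force between the fingers and pebble9 above 0.5 N or contact force between the fingers and tank above 0.5 N).
It fails at once if the tank is shoved more than 20 mm or tipped (distance of tank from where it was at the start of the episode above 0.02 m or angle between tank's own z axis and vertical above 0.2 rad).
It fails at once if the jar or the well plate is moved more than 10 mm or the jar tipped (distance of any of jar, wellplate from where it was at the start of the episode above 0.01 m or angle between jar's own z axis and vertical above 0.2 rad).
It also fails if it takes over 58 s, if anything falls off the work surface, if the arm or the gripper's body presses on something with over 40 N, if the wrist force passes 120 N, or if a joint passes its speed limit or range.

## Working session

There is one attempt and no reset: what is moved stays moved. The work goes in short steps, Python scripts to look and compute and a tool call to move; the robot and the scene stay as the last step left them, time stands still between calls to the robot, and variables do not carry over. Pictures are saved under pics/ and viewed, on a budget of 10 in all, crops included, one or two more only if the job needs it, and the job is handed in when it is done.

Besides the shell and the picture viewer there is one more tool, called after ">>>" by a JSON object that holds its "fn" and its "kwargs". send_rows: Moves the arm, as the interface text tells. Scaled input: -1 to 1 covers 0.3 m each way for a shift and pi rad each way for a turn. Its arguments: {"type":"object","properties":{"plan":{"type":"array"},"force":{"type":"number"}},"required":["plan"]}

```bash
mkdir -p pics
cat > h.py <<'E'
import numpy as np, cv2
from workcell import sensors, camera, get_calibration, bot, recognise, place_of
def ray(px,cam):
    c=get_calibration(cam);R=np.array(c["R"]);t=np.array(c["t"])
    d=R.T@np.array([(px[0]-c["cx"])/c["fx"],(px[1]-c["cy"])/c["fy"],1.]);return -R.T@t,d
def atz(px,cam,z):
    o,d=ray(px,cam);return (o+d*(z-o[2])/d[2]).round(4)
def proj(X,cam):
    c=get_calibration(cam);p=np.array(c["R"])@np.array(X)+np.array(c["t"])
    return np.array([c["fx"]*p[0]/p[2]+c["cx"],c["fy"]*p[1]/p[2]+c["cy"]]).round(1)
E
python3 - <<'E'
from h import *
a=camera("top");b=camera("side")
cv2.imwrite("pics/top0.png",cv2.resize(a,(800,600),interpolation=cv2.INTER_CUBIC));cv2.imwrite("pics/side0.png",cv2.resize(b,(800,600),interpolation=cv2.INTER_CUBIC))
H=dict(tank=0,tank_marked=.008,tank_plain=.008,tamper=.004,tamper_grip=.126,mat=0,board=0,jar=0,wellplate=0)
for l,z in H.items():
  for c in("top","side"):
    for r in place_of(l,c)[:3]: print(l,c,np.round(r["point"],1),round(r["p"],2),atz(r["point"],c,z+(.004 if l=="tank" else 0))[:2])
o=sensors.get_obs();print(o)
for c in("top","side"):print(c,ray([256,192],c))
E
```

```text
tank top [335.6 223.9] 0.88 [ 0.545 -0.124]
tank side [297.8 300.4] 0.58 [ 0.5476 -0.1248]
tank_marked top [328.6 214. ] 0.88 [ 0.5699 -0.1071]
tank_marked side [300.3 288.8] 0.78 [ 0.5652 -0.11  ]
tank_plain top [340.8 234.2] 0.8 [ 0.5184 -0.1347]
tank_plain side [289.7 313.4] 0.97 [ 0.5178 -0.1376]
tamper top [231.8 208.6] 0.7 [0.5896 0.1371]
tamper top [204.7 284.8] 0.63 [0.4024 0.2045]
tamper side [240.5 205.4] 0.83 [0.5834 0.1334]
tamper side [154.2 219.6] 0.62 [0.4013 0.2113]
tamper side [235.9 207.1] 0.16 [0.572  0.1353]
tamper_grip top [192.8 285.8] 0.77 [0.4026 0.2134]
tamper_grip top [227.  205.4] 0.76 [0.5764 0.1392]
tamper_grip side [144.1 182.5] 0.72 [0.4076 0.2126]
tamper_grip side [240.1 165.8] 0.65 [0.5926 0.1396]
tamper_grip side [344.2 194.4] 0.18 [ 0.7175 -0.0429]
mat top [228.5 217.6] 0.92 [0.5673 0.1459]
mat side [237.8 207.1] 0.72 [0.5771 0.1355]
mat side [297.1 299.7] 0.34 [ 0.5488 -0.1216]
mat side [295.9 277.6] 0.33 [ 0.5761 -0.0832]
jar top [151.1 248. ] 0.67 [0.4948 0.3398]
jar top [273.2 126.2] 0.49 [0.8103 0.0258]
jar side [165.1 171.5] 0.88 [0.4881 0.335
[... 252 characters left out ...]
-0.01842905,  0.02280498, -0.00311795, -0.11584389, -0.04902981,
        0.04555854]), 'joint_efforts': array([-1.44998641e-03, -5.20114017e+01,  4.64862943e+01,  1.84289565e-03,
       -2.84114321e-05,  2.71685821e-05]), 'ee_pos': array([ 0.20697101, -0.50955909,  0.23126658]), 'tcp_rot': array([-1.79998230e+02,  3.70740710e-03, -6.78947455e+01]), 'wrist_force': array([1.18538819, 0.17818947, 0.58333513]), 'torque': array([ 0.06439259,  0.01615711, -0.01462433]), 'opening': 0.08546733148407694}
top (array([0.41738486, 0.06560319, 1.01840176]), array([ 0.20642783,  0.00894109, -0.97848129]))
side (array([ 0.30517633, -0.35022016,  0.71951526]), array([ 0.35494405,  0.53285253, -0.76820973]))
```

View pics/top0.png

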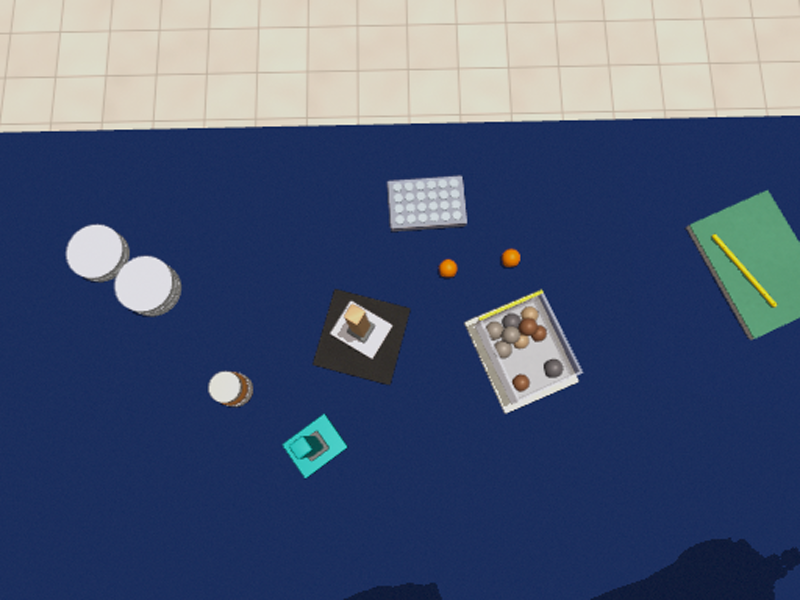

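View pics/side0.png

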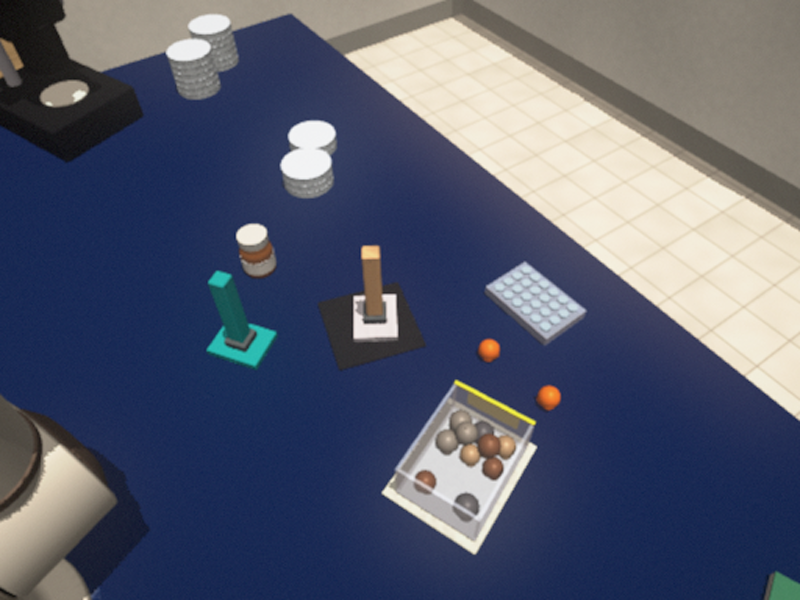

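The top view shows the wooden tamper on the black mat (about 355,325 in the 800-wide picture), the turquoise look-alike (315,447), and the tank (523,350) with its yellow end up and to the far side. The heap of pebbles is near the yellow end, and there are orange decoys beyond it. The side view agrees.

Run:
```python
from h import *
a=camera("top");b=camera("side")
def crop(im,x,y,w,h):return cv2.resize(im[y:y+h,x:x+w],(400,300),interpolation=cv2.INTER_CUBIC)
c=np.vstack([np.hstack([crop(a,290,180,100,75+10-10),crop(a,190,175,80,60+15-15)]),np.hstack([crop(b,240,236,120,90+30-30),crop(b,200,150,80,60+0)])])
b2=crop(b,240,240,120,90)
c[300:,:400]=cv2.resize(b[236:356,238:398-10+10],(400,300),interpolation=cv2.INTER_CUBIC)
c[300:,400:]=cv2.resize(b[145:241,195:323],(400,300),interpolation=cv2.INTER_CUBIC)
c[:300,:400]=cv2.resize(a[180:270,280:400],(400,300),interpolation=cv2.INTER_CUBIC)
c[:300,400:]=cv2.resize(a[180:255,180:280],(400,300),interpolation=cv2.INTER_CUBIC)
cv2.imwrite("pics/crop.png",c)
# yellow mask & foot mask
for n,im in(("top",a),("side",b)):
  hsv=cv2.cvtColor(im,cv2.COLOR_BGR2HSV)
  m=cv2.inRange(hsv,(24,150,120),(34,255,255)); m[:, 400:]=0
  k,l,s,ce=cv2.connectedComponentsWithStats(m)
  i=1+s[1:,4].argmax();pts=np.argwhere(l==i)[:,::-1].astype(np.float32)
  print(n,"yellow",s[i],cv2.boxPoints(cv2.minAreaRect(pts)).round(1).tolist())
  m=cv2.inRange(hsv,(0,0,150),(180,60,255)); 
  x,y=(231,208) if n=="top" else (240,205)
  w=np.zeros_like(m);w[y-25:y+25,x-30:x+30]=m[y-25:y+25,x-30:x+30]
  k,l,s,ce=cv2.connectedComponentsWithStats(w);i=1+s[1:,4].argmax();pts=np.argwhere(l==i)[:,::-1].astype(np.float32)
  hu=cv2.convexHull(pts);q=cv2.approxPolyN(hu,4,ensure_convex=True) if hasattr(cv2,"approxPolyN") else cv2.boxPoints(cv2.minAreaRect(pts))
  q=np.array(q).reshape(-1,2);print("foot",s[i],q.tolist());print([atz(p,n,.016)[:2].tolist() for p in q])
```

```text
top yellow [307 186  40  19  74] [[306.5, 202.8000030517578], [345.79998779296875, 185.60000610351562], [346.5, 187.1999969482422], [307.20001220703125, 204.39999389648438]]
foot [212 193  39  36 491] [[237.8235321044922, 229.2941131591797], [210.84210205078125, 213.10525512695312], [224.28016662597656, 191.9883270263672], [250.83477783203125, 207.60870361328125]]
[[0.5352, 0.1217], [0.5773, 0.1888], [0.6306, 0.1551], [0.5891, 0.0885]]
side yellow [291 244  52  28 153] [[290.29998779296875, 245.1999969482422], [291.6000061035156, 242.8000030517578], [342.29998779296875, 269.5], [341.0, 271.8999938964844]]
foot [226 188  29  29 510] [[226.0, 216.92857360839844], [226.0, 189.05555725097656], [252.9199981689453, 187.55999755859375], [254.43873596191406, 214.89723205566406]]
[[0.5346, 0.1165], [0.5773, 0.1859], [0.632, 0.1532], [0.5897, 0.0849]]
```

View pics/crop.png

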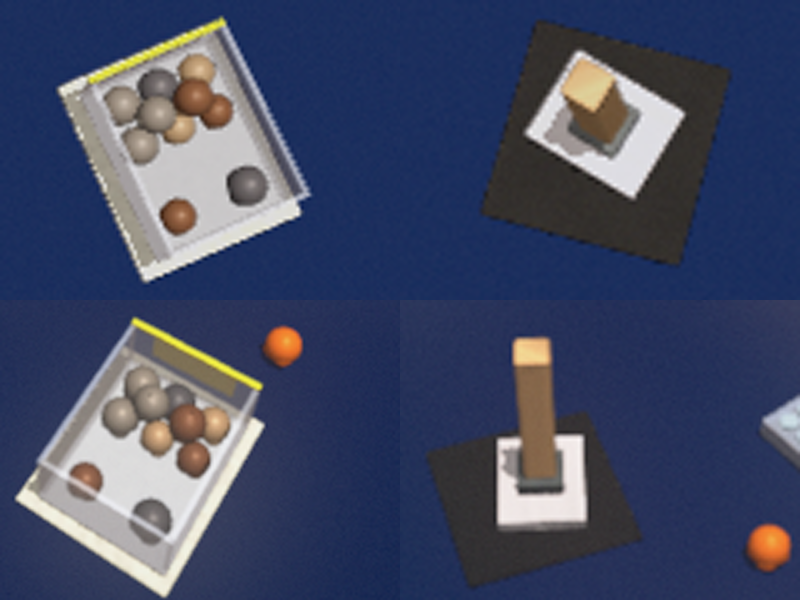

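Run:
```python
from h import *
def ang(v):return round(np.degrees(np.arctan2(v[1],v[0])),1)
T=lambda x,y,ox,oy,s:[ox+x*s,oy+y*s]
mt=[atz(T(x-400,y,180,180,.25),"top",.004)[:2] for x,y in((540,20),(730,70),(680,265),(484,213))]
ms=[atz(T(x-400,y-300,195,145,.32),"side",.004)[:2] for x,y in((428,455),(588,412),(641,539),(470,586))]
print("mat",np.mean(mt,0),np.mean(ms,0),mt)
rt=[atz(p,"top",.069)[:2] for p in((306.8,203.8),(346.2,186.3),(372.5,238.8))]
rs=[atz(T(x,y-300,238,236,.4),"side",.069)[:2] for x,y in((132,320),(262,386),(38,462),(178,540))]
print("rim top",rt,ang(rt[0]-rt[1]),ang(rt[1]-rt[2]),"c",(rt[0]+rt[2])/2)
print("rim side",rs,ang(rs[0]-rs[1]),ang(rs[1]-rs[3]),ang(rs[0]-rs[2]),"c",np.mean(rs,0))
# board corners
bt=[atz(T(x,y,280,180,.3),"top",.004)[:2] for x,y in((58,90),(147,281),(301,213))]
bs=[atz(T(x,y-300,238,236,.4),"side",.004)[:2] for x,y in((16,497),(168,596),(263,425))]
print("board",(bt[0]+bt[2])/2,ang(bt[0]-bt[1]),ang(bt[1]-bt[2]),(bs[0]+bs[2])/2,ang(bs[0]-bs[1]),ang(bs[2]-bs[1]))
for c in("top","side"):print([atz(r["point"],c,.15) for r in []])
# start->above handle, tool axes
y=np.radians(-67.895);R=np.array([[np.cos(y),np.sin(y),0],[np.sin(y),-np.cos(y),0],[0,0,-1]])
d=np.array([.583,.137,.231])-[.207,-.51,.231];print(R.T@d,R.T@d/.3)
```

```text
mat [0.572725 0.136425] [0.57405 0.13295] [array([0.652, 0.18 ]), array([0.6167, 0.0585]), array([0.4936, 0.0924]), array([0.5286, 0.2148])]
rim top [array([ 0.5864, -0.0462]), array([ 0.627 , -0.1427]), array([ 0.5  , -0.196])] 112.8 22.8 c [ 0.5432 -0.1211]
rim side [array([ 0.5866, -0.0465]), array([ 0.6303, -0.1467]), array([ 0.4609, -0.1013]), array([ 0.5066, -0.1996])] 113.6 23.2 23.6 c [ 0.5461   -0.123525]
board [ 0.54165 -0.11855] 22.6 112.0 [ 0.54355 -0.12115] 111.9 22.2
[]
[]
[-0.45795206 -0.59183183  0.        ] [-1.52650685 -1.97277277  0.        ]
```

>>> {"fn": "send_rows", "kwargs": {"plan": [[[-0.77,-0.99,0],[0,0,-0.2],-1],[[-0.77,-0.99,0],[0,0,-0.2],-1],[[-0.77,-0.99,0],[0,0,-0.2],-1],[[-0.77,-0.99,0],[0,0,-0.2],-1],[[-0.77,-0.99,0],[0,0,-0.2],-1],[[-0.77,-0.99,0],[0,0,-0.2],-1],[[-0.77,-0.99,0],[0,0,-0.2],-1],[[-0.77,-0.99,0],[0,0,-0.2],-1],[[-0.77,-0.99,0],[0,0,-0.2],-1]]}}

```text
time: 2.0
ee_pos: [0.3964, -0.1813, 0.2314]
tcp_rot: [-180.0, -0.0, -31.7]
wrist_force: [0.1, 0.4, 0.3]
opening: 0.0856
```

>>> {"fn": "send_rows", "kwargs": {"plan": [[[-0.03,-0.95,0],[0,0,0],-1],[[-0.03,-0.95,0],[0,0,0],-1],[[-0.03,-0.95,0],[0,0,0],-1],[[-0.03,-0.95,0],[0,0,0],-1],[[-0.03,-0.95,0],[0,0,0],-1],[[-0.03,-0.95,0],[0,0,0],-1],[[-0.03,-0.95,0],[0,0,0],-1]]}}

```text
time: 2.7
ee_pos: [0.5395, 0.0655, 0.2301]
tcp_rot: [180.0, 0.1, -31.7]
wrist_force: [0.1, 0.1, 1.4]
opening: 0.0852
```

```bash
cat >> h.py <<'E'
from scipy.spatial.transform import Rotation as Ro
def shift(X,yaw=None):
    o=sensors.get_obs();R=Ro.from_euler("xyz",o["tcp_rot"],degrees=True)
    d=R.inv().apply(np.array(X)-o["ee_pos"])/.3
    print(o["time"],o["ee_pos"].round(4),o["tcp_rot"].round(2),o["wrist_force"].round(2),o["torque"].round(2),round(o["opening"],4));print("shift",d.round(4))
    if yaw is not None: print("turn",((R.inv()*Ro.from_euler("xyz",[180,0,yaw],degrees=True)).as_rotvec()/np.pi).round(4))
E
python3 -c "
from h import *
shift([.583,.137,.107],-32.2)"
```

```text
2.7 [0.5395 0.0655 0.2301] [ 1.7998e+02  7.0000e-02 -3.1710e+01] [0.08 0.12 1.37] [ 0.01  0.01 -0.03] 0.0852
shift [-0.0014 -0.279   0.4102]
turn [0.0001 0.0004 0.0027]
```

>>> {"fn": "send_rows", "kwargs": {"plan": [[[0,-0.28,0],[0,0,0.003],-1],[[0,-0.28,0],[0,0,0.003],-1],[[0,-0.28,0],[0,0,0.003],-1],[[0,-0.28,0.2],[0,0,0.003],-1],[[0,-0.28,0.3],[0,0,0.003],-1],[[0,-0.28,0.41],[0,0,0.003],-1],[[0,-0.28,0.41],[0,0,0.003],-1],[[0,-0.28,0.41],[0,0,0.003],-1],[[0,-0.28,0.41],[0,0,0.003],-1]]}}

```text
time: 3.6
ee_pos: [0.5836, 0.1338, 0.1111]
tcp_rot: [-179.9, -0.1, -32.5]
wrist_force: [0.7, -0.5, -0.2]
opening: 0.0852
```

```bash
python3 -c "
from h import *
shift([.583,.137,.107],-32.2)
b=camera('side');a=camera('top')
c=np.hstack([cv2.resize(b[115:265,165:315],(400,400)),cv2.resize(a[150:260,180:290],(400,400))]);cv2.imwrite('pics/g.png',c)"
```

```text
3.6 [0.5836 0.1338 0.1111] [-1.7986e+02 -1.4000e-01 -3.2470e+01] [ 0.68 -0.55 -0.22] [0.02 0.01 0.01] 0.0852
shift [-0.0074 -0.0079  0.0136]
turn [-0.0008 -0.0008 -0.0015]
```

View pics/g.png

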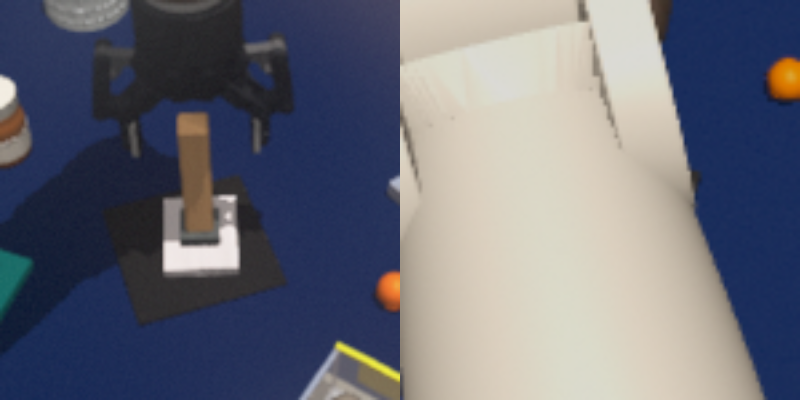

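The handle stands between the open fingers, centred (x 195 against fingertips at 135 and 258). I'll make a small correction and close.

>>> {"fn": "send_rows", "kwargs": {"plan": [[[-0.004,-0.008,0.014],[0,0,0],-1],[[-0.004,-0.008,0.014],[0,0,0],1],[[-0.004,-0.008,0.014],[0,0,0],1],[[-0.004,-0.008,0.014],[0,0,0],1],[[-0.004,-0.008,0.014],[0,0,0],1],[[-0.004,-0.008,0.014],[0,0,0],1],[[-0.004,-0.008,0.014],[0,0,0],1],[[-0.004,-0.008,0.014],[0,0,0],1],[[-0.004,-0.008,0.014],[0,0,0],1]], "force": 90}}

```text
time: 4.6
ee_pos: [0.583, 0.1369, 0.1043]
tcp_rot: [-180.0, -0.0, -32.4]
wrist_force: [1.7, -0.6, 2.0]
opening: 0.0233
```

```bash
python3 -c "
from h import *
shift([.583,.137,.107],-32.2)"
```

```text
4.6 [0.583  0.1369 0.1043] [-1.7998e+02 -3.0000e-02 -3.2440e+01] [ 1.75 -0.64  2.02] [-0.08 -0.2  -0.01] 0.0233
shift [-0.0003 -0.0003 -0.0089]
turn [-0.0001 -0.0002 -0.0013]
```

>>> {"fn": "send_rows", "kwargs": {"plan": [[[0,0,-0.1],[0,0,0],1],[[0,0,-0.2],[0,0,0],1],[[0,0,-0.3],[0,0,0],1],[[0,0,-0.4],[0,0,0],1],[[0,0,-0.4],[0,0,0],1],[[0,0,-0.4],[0,0,0],1]]}}

```text
time: 5.2
ee_pos: [0.5828, 0.137, 0.2233]
tcp_rot: [180.0, 0.0, -32.4]
wrist_force: [-1.1, -0.1, -4.1]
opening: 0.023
```

```bash
python3 -c "
from h import *
shift([.567,-.112,.225],23)"
```

```text
5.2 [0.5828 0.137  0.2233] [ 1.7998e+02  3.0000e-02 -3.2440e+01] [-1.06 -0.11 -4.12] [-0.05  0.03  0.07] 0.023
shift [ 0.4006  0.7287 -0.0058]
turn [ 0.00e+00  2.00e-04 -3.08e-01]
```

>>> {"fn": "send_rows", "kwargs": {"plan": [[[0.05,0.09,0],[0,0,-0.04],1],[[0.1,0.18,0],[0,0,-0.08],1],[[0.15,0.27,0],[0,0,-0.12],1],[[0.2,0.36,0],[0,0,-0.16],1],[[0.25,0.45,0],[0,0,-0.2],1],[[0.3,0.55,0],[0,0,-0.24],1],[[0.36,0.65,0],[0,0,-0.28],1],[[0.4,0.728,0],[0,0,-0.308],1],[[0.4,0.728,0],[0,0,-0.308],1],[[0.4,0.728,0],[0,0,-0.308],1]]}}

```text
time: 6.2
ee_pos: [0.5663, -0.112, 0.222]
tcp_rot: [-179.9, 0.1, 22.9]
wrist_force: [0.8, -0.9, -3.3]
opening: 0.0235
```

```bash
python3 -c "
from h import *
shift([.567,-.112,.19],23)
b=camera('side');a=camera('top')
c=np.hstack([cv2.resize(b[165:345,215:395],(400,400)),cv2.resize(a[160:280,280:400],(400,400))]);cv2.imwrite('pics/p.png',c)"
```

```text
6.2 [ 0.5663 -0.112   0.222 ] [-1.7988e+02  1.4000e-01  2.2860e+01] [ 0.8  -0.88 -3.28] [-0.01 -0.02  0.05] 0.0235
shift [0.0026 0.0011 0.1066]
turn [-0.0006  0.0008 -0.0008]
```

View pics/p.png

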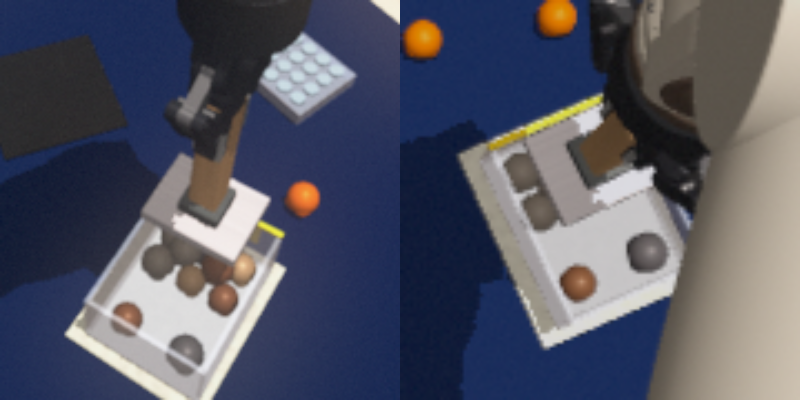

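```bash
python3 -c "
from h import *
q=np.array([atz((215+x*.45,165+y*.45),'side',.134)[:2] for x,y in((188,155),(270,200),(240,254),(142,205))]);print(q,q.mean(0))
for i in range(4):
  v=q[(i+1)%4]-q[i];print(np.hypot(*v),np.degrees(np.arctan2(v[1],v[0])))
q=[atz((280+(x-400)*.3,160+y*.3),'top',.134)[:2] for x,y in((527,137),(570,222))];print(q,np.hypot(*(q[0]-q[1])),np.degrees(np.arctan2(*(q[0]-q[1])[::-1])),proj([.544,-.122,.069],'top'))
R=np.array([[.9205,.3907],[-.3907,.9205]])
for c in('side','top'):
  for n in('tamper','tamper_grip'):
    for r in place_of(n,c)[:2]:print(n,c,r['p'],r['point'],atz(r['point'],c,.122 if n=='tamper' else .244))
"
```

```text
[[ 0.5832 -0.0706]
 [ 0.6091 -0.139 ]
 [ 0.5602 -0.1606]
 [ 0.5256 -0.0863]] [ 0.569525 -0.114125]
0.0731393874735084 -69.26057957196055
0.05345811444486229 -156.16809947055168
0.08196127134201862 114.9704385922345
0.05970134001846199 15.246701517939366
[array([ 0.5803, -0.0639]), array([ 0.5229, -0.0893])] 0.06276878204967817 23.869807432133598 [339.7 220.8]
tamper side 0.76 [155.9, 221.9] [0.3858 0.112  0.122 ]
tamper side 0.69 [308.6, 259.2] [ 0.5701 -0.1134  0.122 ]
tamper_grip side 0.85 [314.6, 218.3] [ 0.5677 -0.1129  0.244 ]
tamper_grip side 0.77 [145.3, 183.0] [0.3884 0.0986 0.244 ]
tamper top 0.69 [339.2, 208.4] [ 0.5649 -0.1121  0.122 ]
tamper top 0.57 [205.5, 282.4] [0.4091 0.1867 0.122 ]
tamper_grip top 0.89 [349.9, 198.3] [ 0.5643 -0.11    0.244 ]
tamper_grip top 0.83 [194.8, 286.0] [0.4041 0.1901 0.244 ]
```

>>> {"fn": "send_rows", "kwargs": {"plan": [[[0.002,0.001,0.06],[0,0,0],1],[[0.002,0.001,0.12],[0,0,0],1],[[0.002,0.001,0.18],[0,0,0],1],[[0.002,0.001,0.2],[0,0,0],1],[[0.002,0.001,0.21],[0,0,0],1],[[0.002,0.001,0.21],[0,0,0],1]]}}

```text
time: 7.1
ee_pos: [0.5677, -0.1116, 0.1615]
tcp_rot: [180.0, -0.0, 23.0]
wrist_force: [-0.1, -0.2, -3.3]
opening: 0.0233
```

```bash
python3 -c "
from h import *
shift([.567,-.112,.137],23)"
```

```text
7.1 [ 0.5677 -0.1116  0.1615] [ 1.7999e+02 -2.0000e-02  2.3020e+01] [-0.08 -0.16 -3.32] [ 0.01  0.01 -0.04] 0.0233
shift [-0.0028  0.0002  0.0817]
turn [ 0.0001 -0.0001  0.0001]
```

>>> {"fn": "send_rows", "kwargs": {"plan": [[[0,0,0.003],[0,0,0],1],[[0,0,0.006],[0,0,0],1],[[0,0,0.01],[0,0,0],1],[[0,0,0.013],[0,0,0],1],[[0,0,0.017],[0,0,0],1],[[0,0,0.02],[0,0,0],1],[[0,0,0.02],[0,0,0],1]]}}

```text
time: 7.8
ee_pos: [0.5676, -0.1118, 0.1549]
tcp_rot: [-180.0, 0.0, 23.0]
wrist_force: [-0.0, 0.2, -2.8]
opening: 0.0232
```

>>> {"fn": "send_rows", "kwargs": {"plan": [[[0,0,0.003],[0,0,0],1],[[0,0,0.006],[0,0,0],1],[[0,0,0.01],[0,0,0],1],[[0,0,0.013],[0,0,0],1],[[0,0,0.017],[0,0,0],1],[[0,0,0.02],[0,0,0],1],[[0,0,0.02],[0,0,0],1]]}}

```text
time: 8.5
ee_pos: [0.5675, -0.1118, 0.1488]
tcp_rot: [-180.0, 0.0, 23.0]
wrist_force: [-1.0, -0.2, -2.9]
opening: 0.023
```

>>> {"fn": "send_rows", "kwargs": {"plan": [[[0,0,0.003],[0,0,0],1],[[0,0,0.006],[0,0,0],1],[[0,0,0.01],[0,0,0],1],[[0,0,0.013],[0,0,0],1],[[0,0,0.013],[0,0,0],1]]}}

```text
time: 9.0
ee_pos: [0.5675, -0.1118, 0.1451]
tcp_rot: [180.0, 0.0, 23.0]
wrist_force: [-0.6, -0.8, -1.8]
opening: 0.0227
```

>>> {"fn": "send_rows", "kwargs": {"plan": [[[0,0,0.003],[0,0,0],1],[[0,0,0.006],[0,0,0],1],[[0,0,0.01],[0,0,0],1],[[0,0,0.013],[0,0,0],1],[[0,0,0.013],[0,0,0],1]]}}

```text
time: 9.5
ee_pos: [0.5675, -0.1118, 0.1407]
tcp_rot: [-180.0, 0.0, 23.0]
wrist_force: [0.5, 0.4, -3.1]
opening: 0.0232
```

>>> {"fn": "send_rows", "kwargs": {"plan": [[[0,0,0.003],[0,0,0],1],[[0,0,0.006],[0,0,0],1],[[0,0,0.006],[0,0,0],1]]}}

```text
time: 9.8
ee_pos: [0.5676, -0.1118, 0.1392]
tcp_rot: [-180.0, 0.0, 23.0]
wrist_force: [-1.0, -0.5, -3.2]
opening: 0.0229
```

```bash
python3 -c "
from h import *
shift([.567,-.112,.137],23)
b=camera('side');
c=cv2.resize(b[195:345,225:375],(600,600),interpolation=cv2.INTER_CUBIC);cv2.imwrite('pics/q.png',c)"
```

```text
9.8 [ 0.5676 -0.1118  0.1392] [-1.7999e+02  2.0000e-02  2.3000e+01] [-1.03 -0.45 -3.22] [0.01 0.05 0.01] 0.0229
shift [-0.002  -0.0001  0.0072]
turn [-0.0001  0.0001  0.    ]
```

View pics/q.png

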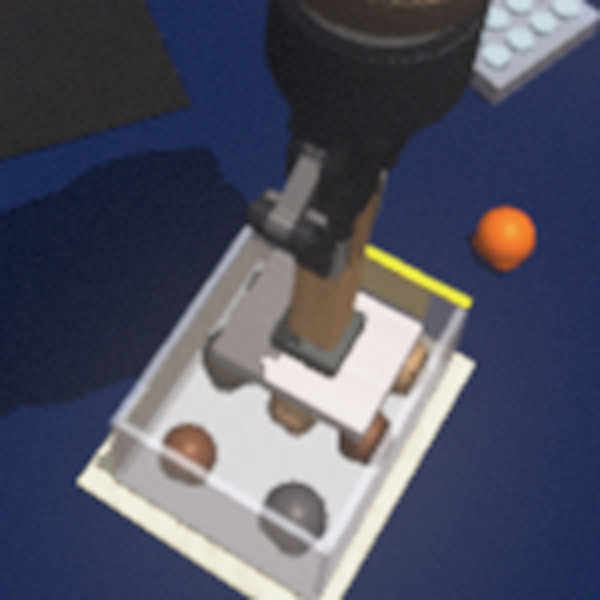

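The foot is inside the tank with clearance all round and the heap is spreading under it. I'll continue in small steps.

>>> {"fn": "send_rows", "kwargs": {"plan": [[[0,0,0.002],[0,0,0],1],[[0,0,0.004],[0,0,0],1],[[0,0,0.004],[0,0,0],1]]}}

```text
time: 10.15
ee_pos: [0.5676, -0.1118, 0.1383]
tcp_rot: [180.0, -0.0, 23.0]
wrist_force: [-0.4, -0.1, -2.7]
opening: 0.0228
```

>>> {"fn": "send_rows", "kwargs": {"plan": [[[0,0,0.002],[0,0,0],1],[[0,0,0.004],[0,0,0],1],[[0,0,0.004],[0,0,0],1]]}}

```text
time: 10.45
ee_pos: [0.5678, -0.1119, 0.1379]
tcp_rot: [180.0, -0.0, 23.0]
wrist_force: [-1.4, -0.1, 3.3]
opening: 0.0228
```

>>> {"fn": "send_rows", "kwargs": {"plan": [[[0,0,0.001],[0,0,0],1],[[0,0,0.002],[0,0,0],1],[[0,0,0.002],[0,0,0],1]]}}

```text
time: 10.75
ee_pos: [0.5679, -0.1119, 0.1378]
tcp_rot: [179.9, -0.1, 23.0]
wrist_force: [-3.3, -0.2, 7.6]
opening: 0.0232
```

>>> {"fn": "send_rows", "kwargs": {"plan": [[[0,0,0.001],[0,0,0],1],[[0,0,0.002],[0,0,0],1],[[0,0,0.002],[0,0,0],1],[[0,0,0.002],[0,0,0],1]]}}

```text
time: 11.15
ee_pos: [0.568, -0.112, 0.1377]
tcp_rot: [179.9, -0.1, 23.0]
wrist_force: [-3.2, -0.8, 11.7]
opening: 0.0228
```

Push is about 15 N; hold it for one second.

>>> {"fn": "send_rows", "kwargs": {"plan": [[[0,0,0.0005],[0,0,0],1],[[0,0,0.0005],[0,0,0],1],[[0,0,0.0005],[0,0,0],1],[[0,0,0.0005],[0,0,0],1],[[0,0,0.0005],[0,0,0],1],[[0,0,0.0005],[0,0,0],1],[[0,0,0.0005],[0,0,0],1],[[0,0,0.0005],[0,0,0],1],[[0,0,0.0005],[0,0,0],1],[[0,0,0.0005],[0,0,0],1]]}}

```text
time: 12.15
ee_pos: [0.5679, -0.112, 0.1376]
tcp_rot: [179.9, -0.1, 23.0]
wrist_force: [-3.5, -0.9, 11.0]
opening: 0.023
```

```bash
python3 -c "
from h import *
shift([.521,-.132,.1377],23)"
```

```text
12.15 [ 0.5679 -0.112   0.1376] [ 1.7991e+02 -1.0000e-01  2.3000e+01] [-3.52 -0.91 11.01] [ 0.03  0.9  -0.02] 0.023
shift [-0.17    0.0002 -0.0006]
turn [ 0.0005 -0.0006 -0.    ]
```

>>> {"fn": "send_rows", "kwargs": {"plan": [[[0,0,-0.01],[0,0,0],1],[[0,0,-0.04],[0,0,0],1],[[0,0,-0.1],[0,0,0],1],[[0,0,-0.16],[0,0,0],1],[[0,0,-0.16],[0,0,0],1],[[-0.08,0,-0.16],[0,0,0],1],[[-0.17,0,-0.16],[0,0,0],1],[[-0.17,0,-0.16],[0,0,0],1],[[-0.17,0,-0.16],[0,0,0],1]]}}

```text
time: 13.05
ee_pos: [0.5205, -0.1319, 0.1832]
tcp_rot: [-180.0, 0.0, 23.0]
wrist_force: [1.0, -0.6, -3.2]
opening: 0.0235
```

```bash
python3 -c "
from h import *
shift([.521,-.132,.138],23)
b=camera('side');a=camera('top')
c=np.hstack([cv2.resize(b[195:345,225:375],(400,400)),cv2.resize(a[160:280,280:400],(400,400))]);cv2.imwrite('pics/r.png',c)"
```

```text
13.05 [ 0.5205 -0.1319  0.1832] [-179.99    0.     22.97] [ 0.95 -0.59 -3.17] [-0.    0.01  0.03] 0.0235
shift [0.0013 0.0011 0.1507]
turn [-0.0001  0.     -0.0002]
```

View pics/r.png

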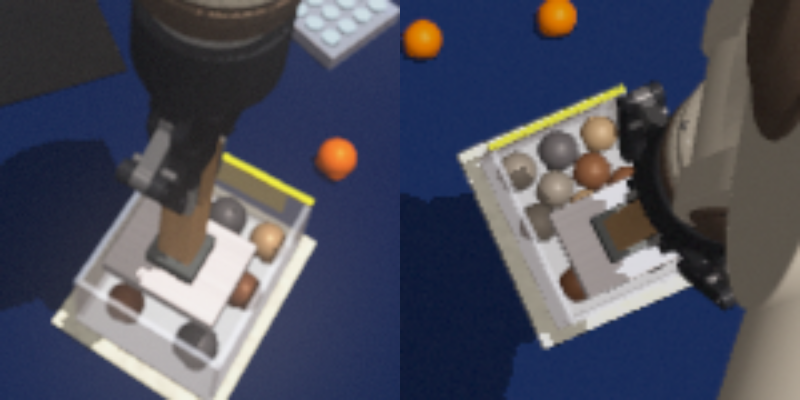

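The marked end is now spread out and the tank hasn't moved (yellow rim still at 490,147 to 625,88). Next is the plain end.

>>> {"fn": "send_rows", "kwargs": {"plan": [[[0.001,0,0.03],[0,0,0],1],[[0.001,0,0.06],[0,0,0],1],[[0.001,0,0.08],[0,0,0],1],[[0.001,0,0.095],[0,0,0],1],[[0.001,0,0.105],[0,0,0],1],[[0.001,0,0.11],[0,0,0],1],[[0.001,0,0.11],[0,0,0],1]]}}

```text
time: 13.85
ee_pos: [0.5209, -0.1316, 0.1507]
tcp_rot: [-180.0, -0.0, 23.0]
wrist_force: [-0.9, 0.9, -2.7]
opening: 0.023
```

>>> {"fn": "send_rows", "kwargs": {"plan": [[[0,0,0.004],[0,0,0],1],[[0,0,0.008],[0,0,0],1],[[0,0,0.012],[0,0,0],1],[[0,0,0.016],[0,0,0],1],[[0,0,0.019],[0,0,0],1],[[0,0,0.019],[0,0,0],1]]}}

```text
time: 14.45
ee_pos: [0.5209, -0.1316, 0.1449]
tcp_rot: [-180.0, 0.0, 23.0]
wrist_force: [-0.0, 0.6, -3.0]
opening: 0.0231
```

>>> {"fn": "send_rows", "kwargs": {"plan": [[[0,0,0.004],[0,0,0],1],[[0,0,0.008],[0,0,0],1],[[0,0,0.012],[0,0,0],1],[[0,0,0.015],[0,0,0],1],[[0,0,0.015],[0,0,0],1]]}}

```text
time: 14.95
ee_pos: [0.5209, -0.1316, 0.1404]
tcp_rot: [-180.0, 0.0, 23.0]
wrist_force: [0.8, 0.5, -3.2]
opening: 0.023
```

>>> {"fn": "send_rows", "kwargs": {"plan": [[[0,0,0.002],[0,0,0],1],[[0,0,0.004],[0,0,0],1],[[0,0,0.004],[0,0,0],1]]}}

```text
time: 15.25
ee_pos: [0.5209, -0.1316, 0.1393]
tcp_rot: [-180.0, 0.0, 23.0]
wrist_force: [-0.2, 0.4, -4.6]
opening: 0.0231
```

>>> {"fn": "send_rows", "kwargs": {"plan": [[[0,0,0.002],[0,0,0],1],[[0,0,0.004],[0,0,0],1],[[0,0,0.004],[0,0,0],1]]}}

```text
time: 15.55
ee_pos: [0.521, -0.1317, 0.1382]
tcp_rot: [180.0, -0.0, 23.0]
wrist_force: [0.5, 0.2, -2.9]
opening: 0.0232
```

>>> {"fn": "send_rows", "kwargs": {"plan": [[[0,0,0.0015],[0,0,0],1],[[0,0,0.003],[0,0,0],1],[[0,0,0.003],[0,0,0],1]]}}

```text
time: 15.85
ee_pos: [0.5212, -0.1317, 0.1378]
tcp_rot: [180.0, -0.0, 23.0]
wrist_force: [-1.1, 0.2, 3.2]
opening: 0.023
```

>>> {"fn": "send_rows", "kwargs": {"plan": [[[0,0,0.001],[0,0,0],1],[[0,0,0.002],[0,0,0],1],[[0,0,0.002],[0,0,0],1]]}}

```text
time: 16.15
ee_pos: [0.5214, -0.1317, 0.1377]
tcp_rot: [179.9, -0.1, 23.0]
wrist_force: [-0.5, 0.3, 7.2]
opening: 0.0229
```

>>> {"fn": "send_rows", "kwargs": {"plan": [[[0,0,0.001],[0,0,0],1],[[0,0,0.002],[0,0,0],1],[[0,0,0.002],[0,0,0],1]]}}

```text
time: 16.45
ee_pos: [0.5215, -0.1318, 0.1376]
tcp_rot: [179.9, -0.1, 23.0]
wrist_force: [-1.1, 0.7, 10.3]
opening: 0.0229
```

>>> {"fn": "send_rows", "kwargs": {"plan": [[[0,0,0.001],[0,0,0],1],[[0,0,0.001],[0,0,0],1],[[0,0,0.001],[0,0,0],1],[[0,0,0.001],[0,0,0],1],[[0,0,0.001],[0,0,0],1],[[0,0,0.001],[0,0,0],1],[[0,0,0.001],[0,0,0],1],[[0,0,0.001],[0,0,0],1],[[0,0,0.001],[0,0,0],1],[[0,0,0.001],[0,0,0],1]]}}

```text
time: 17.45
ee_pos: [0.5215, -0.1318, 0.1376]
tcp_rot: [179.9, -0.1, 23.0]
wrist_force: [-2.4, 0.8, 12.2]
opening: 0.0233
```

>>> {"fn": "send_rows", "kwargs": {"plan": [[[0,0,-0.01],[0,0,0],1],[[0,0,-0.04],[0,0,0],1],[[0,0,-0.1],[0,0,0],1],[[0,0,-0.18],[0,0,0],1],[[0,0,-0.27],[0,0,0],1],[[0,0,-0.27],[0,0,0],1],[[0,0,-0.27],[0,0,0],1]]}}

```text
time: 18.15
ee_pos: [0.5211, -0.1317, 0.2164]
tcp_rot: [180.0, -0.0, 23.0]
wrist_force: [-0.5, 0.3, -3.8]
opening: 0.0231
```

```bash
python3 -c "
from h import *
shift([.578,.136,.221],-32.4)"
```

```text
18.15 [ 0.5211 -0.1317  0.2164] [180.  -0.  23.] [-0.47  0.29 -3.78] [0.03 0.06 0.04] 0.0231
shift [ 0.5231 -0.7473 -0.0155]
turn [-0.     -0.      0.3078]
```

>>> {"fn": "send_rows", "kwargs": {"plan": [[[0.06,-0.09,-0.02],[0,0,0.04],1],[[0.12,-0.18,-0.02],[0,0,0.08],1],[[0.19,-0.27,-0.02],[0,0,0.12],1],[[0.25,-0.36,-0.02],[0,0,0.16],1],[[0.32,-0.45,-0.02],[0,0,0.2],1],[[0.39,-0.55,-0.02],[0,0,0.24],1],[[0.46,-0.66,-0.02],[0,0,0.28],1],[[0.523,-0.747,-0.02],[0,0,0.308],1],[[0.523,-0.747,-0.02],[0,0,0.308],1],[[0.523,-0.747,-0.02],[0,0,0.308],1]]}}

```text
time: 19.15
ee_pos: [0.5772, 0.1365, 0.2206]
tcp_rot: [179.9, 0.1, -32.3]
wrist_force: [0.3, -1.3, -3.9]
opening: 0.0227
```

```bash
python3 -c "
from h import *
shift([.578,.136,.110],-32.4)
b=camera('side');a=camera('top')
c=np.hstack([cv2.resize(b[235:355,245:365],(400,400),interpolation=cv2.INTER_CUBIC),cv2.resize(a[175:275,290:390],(400,400),interpolation=cv2.INTER_CUBIC)]);cv2.imwrite('pics/s.png',c)"
```

```text
19.15 [0.5772 0.1365 0.2206] [ 1.7986e+02  1.2000e-01 -3.2310e+01] [ 0.29 -1.34 -3.91] [-0.05  0.02  0.01] 0.0227
shift [ 0.0038 -0.0009  0.3688]
turn [0.0008 0.0007 0.0005]
```

View pics/s.png

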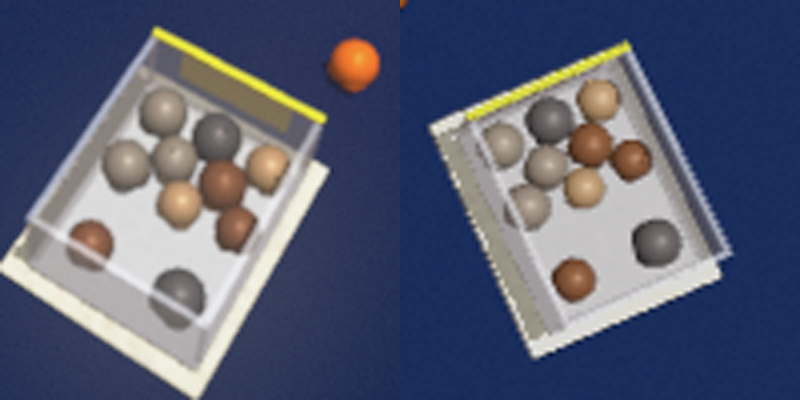

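All ten pebbles show, spread out without overlaps in either view. I'll check their heights by triangulation after lowering the tamper.

>>> {"fn": "send_rows", "kwargs": {"plan": [[[0.003,0,0.08],[0,0,0],1],[[0.003,0,0.16],[0,0,0],1],[[0.003,0,0.24],[0,0,0],1],[[0.003,0,0.3],[0,0,0],1],[[0.003,0,0.34],[0,0,0],1],[[0.003,0,0.36],[0,0,0],1],[[0.003,0,0.37],[0,0,0],1],[[0.003,0,0.37],[0,0,0],1]]}}

```text
time: 20.05
ee_pos: [0.5787, 0.1353, 0.1121]
tcp_rot: [-180.0, -0.0, -32.4]
wrist_force: [0.1, 0.9, -4.0]
opening: 0.0231
```

```bash
python3 -c "
from h import *
S=[(162,112),(218,137),(127,163),(175,160),(222,186),(268,168),(180,203),(237,229),(90,245),(178,298)]
T=[(502,146),(549,120),(527,207),(547,166),(590,145),(599,100),(584,188),(631,159),(574,280),(657,242)]
for s,t in zip(S,T):
  o1,d1=ray((245+s[0]*.3,235+s[1]*.3),'side');o2,d2=ray((290+(t[0]-400)*.25,175+t[1]*.25),'top')
  k=np.linalg.lstsq(np.c_[d1,-d2],o2-o1,rcond=None)[0];p,q=o1+k[0]*d1,o2+k[1]*d2
  print(((p+q)/2).round(4),'z in tank',round((p+q)[2]/2-.004,4),'gap',round(np.linalg.norm(p-q),4))
shift([.578,.136,.1045],-32.4)"
```

```text
[ 0.5756 -0.0729  0.0218] z in tank 0.0178 gap 0.0016
[ 0.5925 -0.1037  0.0199] z in tank 0.0159 gap 0.0033
[ 0.538  -0.0868  0.0209] z in tank 0.0169 gap 0.0032
[ 0.5632 -0.1008  0.0191] z in tank 0.0151 gap 0.0024
[ 0.5759 -0.1286  0.0177] z in tank 0.0137 gap 0.0021
[ 0.6042 -0.1356  0.0196] z in tank 0.0156 gap 0.0024
[ 0.5491 -0.1231  0.0184] z in tank 0.0144 gap 0.0025
[ 0.5664 -0.1535  0.0176] z in tank 0.0136 gap 0.0017
[ 0.4925 -0.1137  0.0173] z in tank 0.0133 gap 0.0024
[ 0.5142 -0.1659  0.0187] z in tank 0.0147 gap 0.0016
20.05 [0.5787 0.1353 0.1121] [-1.7998e+02 -2.0000e-02 -3.2450e+01] [ 0.1   0.89 -3.98] [ 0.02 -0.06  0.01] 0.0231
shift [-0.0033 -0.0007  0.0254]
turn [-0.0001 -0.0001 -0.0003]
```

>>> {"fn": "send_rows", "kwargs": {"plan": [[[0,0,0.004],[0,0,0],1],[[0,0,0.008],[0,0,0],1],[[0,0,0.012],[0,0,0],1],[[0,0,0.016],[0,0,0],1],[[0,0,0.02],[0,0,0],1],[[0,0,0.02],[0,0,0],1]]}}

```text
time: 20.65
ee_pos: [0.5784, 0.1355, 0.1055]
tcp_rot: [180.0, 0.0, -32.4]
wrist_force: [1.0, 0.3, -3.2]
opening: 0.0233
```

>>> {"fn": "send_rows", "kwargs": {"plan": [[[0,0,0.002],[0,0,0],1],[[0,0,0.004],[0,0,0],1],[[0,0,0.004],[0,0,0],1]]}}

```text
time: 20.95
ee_pos: [0.5785, 0.1355, 0.1045]
tcp_rot: [180.0, 0.0, -32.4]
wrist_force: [0.4, 0.0, -3.4]
opening: 0.0225
```

>>> {"fn": "send_rows", "kwargs": {"plan": [[[0,0,0.002],[0,0,0],1],[[0,0,0.004],[0,0,0],1],[[0,0,0.004],[0,0,0],1]]}}

```text
time: 21.25
ee_pos: [0.5787, 0.1355, 0.1043]
tcp_rot: [-180.0, -0.0, -32.4]
wrist_force: [-1.7, 0.1, 5.9]
opening: 0.0231
```

>>> {"fn": "send_rows", "kwargs": {"plan": [[[0,0,-0.001],[0,0,0],1],[[0,0,-0.001],[0,0,0],-1],[[0,0,-0.001],[0,0,0],-1],[[0,0,-0.001],[0,0,0],-1],[[0,0,-0.001],[0,0,0],-1],[[0,0,-0.001],[0,0,0],-1],[[0,0,-0.001],[0,0,0],-1],[[0,0,-0.001],[0,0,0],-1],[[0,0,-0.001],[0,0,0],-1]], "force": 20}}

```text
time: 22.15
ee_pos: [0.5786, 0.1355, 0.1036]
tcp_rot: [-180.0, -0.0, -32.4]
wrist_force: [-0.1, 0.2, 0.8]
opening: 0.0855
```

>>> {"fn": "send_rows", "kwargs": {"plan": [[[0,0,-0.1],[0,0,0],-1],[[0,0,-0.2],[0,0,0],-1],[[0,0,-0.3],[0,0,0],-1],[[0,0,-0.4],[0,0,0],-1],[[0,0,-0.5],[0,0,0],-1],[[0,0.4,-0.5],[0,0,0],-1],[[0,0.4,-0.5],[0,0,0],-1],[[0,0.4,-0.5],[0,0,0],-1],[[0,0.4,-0.5],[0,0,0],-1]]}}

```text
time: 23.05
ee_pos: [0.5131, 0.0323, 0.2546]
tcp_rot: [-180.0, -0.1, -32.6]
wrist_force: [1.1, -0.4, 0.9]
opening: 0.0856
```

```bash
python3 -c "
from h import *
shift([.578,.136,.1045],-32.4)
b=camera('side')
cv2.imwrite('pics/z.png',cv2.resize(b[120:360,120:400],(700,600),interpolation=cv2.INTER_CUBIC))
for r in place_of('tamper','side')[:3]:print(r['p'],atz(r['point'],'side',.004))"
```

```text
23.05 [0.5131 0.0323 0.2546] [-1.7997e+02 -7.0000e-02 -3.2580e+01] [ 1.07 -0.36  0.93] [ 0.02  0.01 -0.03] 0.0856
shift [-0.0045 -0.4074  0.5005]
turn [-0.0002 -0.0004 -0.001 ]
0.93 [0.5786 0.131  0.004 ]
0.86 [0.4012 0.2131 0.004 ]
```

View pics/z.png

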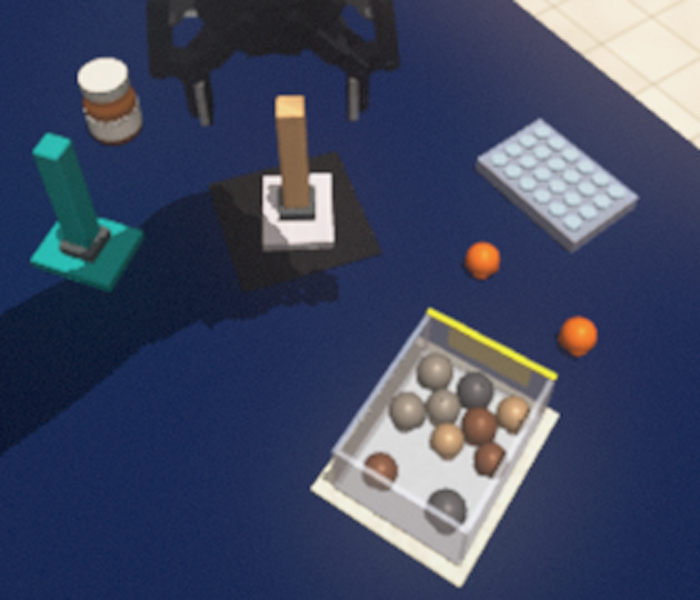

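The tamper stands upright on the mat (foot at about 297,212), the gripper is clear, the tank is in place with a level layer, and the jar and well plate are untouched. I'm handing in.

```bash
python3 -c "
from h import *
print(bot.job_done())"
```

```text
the job is handed in; nothing more can be done
None
```

I tamped both ends in order, stood the tamper back on the mat, let go, and handed the job in at about 23 s. No verdict was reported.

- **Pressing:** I pressed the yellow-marked end first, then the plain end. By the wrist sensor each push was about 15 N, held for a second. The foot was about 3 mm from each end point.
- **Pebbles:** Triangulating from both cameras puts all ten pebbles 13–18 mm above the tank's underside, against a limit of 26 mm. Most come out slightly below the 17–20 mm expected for a single layer, which I put down to calibration error. Neither picture shows one pebble riding on another.
- **Tamper:** It stands upright and released, about 5 mm from the mat's middle, with the gripper clear.
- **Surroundings:** In the last picture the tank, jar and well plate look unmoved.

No check failed.

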